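# Draw the cage bolt and fetch the instrument case with the hooked rod

### The arm

A 6-joint arm with a two-finger parallel gripper is mounted at the origin on the work surface. World frame = base frame: x ahead of the robot, y to its left, z up, the work surface at z = 0. Lengths are in m, angles in rad, forces in N, time in s.
With the tool pointing down it reaches from about 0.25 to 0.775 m from the base axis. Payload 4 kg.
Tool frame: the origin (TCP) lies at the very end of the fingers, on their centre line; the grasp point (between the pads) lies 19 mm behind it; z points along the fingers, y is the line along which they close (so a half turn about z gives the same grasp; the last joint's range is limited). The gripper opens to 94 mm and grips with 3 to 60 N. Pads are 16 mm wide; open, the fingers measure 119 mm over their backs; the gripper's body (75 mm by 177 mm) begins 78 mm behind the grasp point.
Start: joints at [1.203, 0.087, 1.371, -0, 1.684, -0.103], TCP at [0.144, 0.531, 0.206] pointing down, gripper open.
Joint ranges: [-3.1, 3.1], [-0.76, 2.03], [0.27, 2.55], [-1.08, 4.22], [0.17, 2.65], [-2.57, 2.57]. Speed limits (rad/s): [2.79, 2.79, 3.14, 3.14, 3.14, 3.14].

### API

Orientations are given as [roll, pitch, yaw] about the fixed x, y, z axes, in that order (R = Rz(yaw) Ry(pitch) Rx(roll)).
In Python, from bench import robot gives the robot as it stands. The module is installed in compiled form; this text tells all that it offers.
- The arm moves only by the tool move_arm, never from a script. Its argument "deltas" is one flat list of numbers, 7 for each row, row after row: the turn, a rotation vector about the tool's x, y, z in rad, then the shift along the tool's x, y, z in cm, then the closure, from -1 (fully open) to 1 (shut). A call has 1 to 8 rows; each row is the pose to reach, as a shift and turn from the pose commanded when the call began, along the tool's axes at that moment; what a row does not reach only later rows make up. A row lasts 1/10 s, in which the tool goes at most 50 mm and 8.59 degrees, less where a joint would pass 70% of its speed; a pose out of reach is approached as far as the arm can. A call with a gripper value outside its range is refused whole. The fingers move at their own pace and stop on an object; the grip force is fixed at half the most. Time passes only in rows, so rows that repeat a pose let the fingers close. It gives the time, the measured TCP pose, the force, the opening and the grip force at its end, in the units of the state.
- robot.get_obs(): the state, without advancing time (a new reading comes with each control period).
- robot.snapshot(name): name is "scene" or "top" or "wrist"; returns a dict with "image" (400x640x3 uint8, red, green, blue), "depth" (400x640 float32, m along the optical axis (not along the pixel's ray), 0 where there is no reading), "fov_y" (degrees; the focal length in pixels is half the picture's height over the tangent of half this angle, whatever the lens; pixels are square), "cx", "cy" (the principal point, pixels), "D" ([k1, k2, p1, p2, k3] as OpenCV has them; the pictures are not rectified), "origin" and "orientation" of the camera in the world; the wrist camera has in their place "T_tool_cam" (4x4, takes a point from camera to tool coordinates, whose origin is the TCP and whose axes are the flange's). Camera axes: x right, y up, looking along -z (the intrinsics and any distortion apply to the point x, -y, -z); pixel columns grow to the right and rows downward; lengths in m; the calibration is good to about 2 mm. A picture is of the moment at which its call begins: read the wrist's pose just before it.
- robot.close_job(): hands the job in; it is judged then, once.
The state is a dict: "time": time; "joint_positions": joint angles; "qvel": joint speeds; "joint_torque": joint torques, N m; "tool_pos": TCP position; "ee_rot": TCP orientation; "wrist_force": force on the tool from outside, world axes, zero at the start; "wrist_torque": the same for the moment, N m; "width": finger opening in m; "finger_force": force on a finger pad.
Only numpy, scipy, OpenCV 4.12 (cv2) and the standard library are available. Lean on these libraries where they do the work, as an engineer would, in place of code of your own. Each camera call takes 0.05 s, during which the arm holds its last target. There are 200 camera calls.

### The job

The small black instrument case is locked at the back of the wire cage, where a hand does not fit. Take the hooked rod from its rest, draw the cage's bolt fully towards the open mouth with the hook, then hook the case's handle and pull the case forward until all of it is out of the cage and flat on the sill. Lay the rod back on its rest as you found it; the arm and hand must not touch the cage, bolt or case, and the other things on the bench stay where they are.

Things in the scene. Friction and masses are not known exactly. Their poses are not given: they have to be found in the camera images.
- cage: Fixed wire cage on a 16 mm thick grey base plate, 200 mm deep, 240 mm wide, posts at its corners (y +-120), wire roof 165 mm above the table (underside 160, wires 40 mm apart). Origin: middle of the open mouth, at table height; +x points into the cage, +z up.
- sill (a point): Middle of the sill, on its top face 16 mm above the table, 75 mm before the mouth (cage x -75). The sill is the base plate carried on before the mouth, 126 mm wide, cage x 0 to -150, level with the cage floor. Guide strips 8 mm high (inner faces y +-53) run along floor and sill; a 10 mm high end stop has its inner face at x -144.
- tongue_top (a point): Middle of the top of the stop tongue that blocks the case: a strip 100 mm wide across the cage floor, 14 to 24 mm inside the mouth, 16 mm above the floor when the bolt is shut. A hidden linkage sinks it 0.4 mm per mm of bolt travel: flush at 40 mm.
- bolt (a joint): Slide bolt along the cage's +y side (y = 84 mm in the cage frame). Metres; 0 = shut, grows as the bolt is drawn along the cage's -x, out through the mouth; end stop at 0.052; fully drawn means over 0.044. It starts at 0 to 0.006. About 2 N of friction, no spring: it stays where left.
- bolt_tab (a point): Middle of the upper edge of the bolt's upright flat tab: 36 mm wide (cage y), 4 mm thick (cage x), upper edge 78 mm above the table, free space behind it down to the floor. With the bolt shut it stands 90 mm inside the mouth. Pull on its rear face.
- case: Loose black hard case, 100 (x) x 100 (y) x 36 (z) mm, 0.3 to 0.55 kg, lying between the guide strips in the cage, its x along the cage's x. Origin: centre of its underside. It is all out of the cage when its origin is 50 mm or more before the mouth (cage x of -50 mm or less); the sill's end stop halts it at -94.
- case_bar (a point): Middle of the round crossbar of the case's steel handle: an arch over the lid, bar 8 mm thick, along the case's y, 64 mm between its two posts; bar centre 58 mm above the case's underside (22 mm above the lid), 25 mm forward (-x) of the case's centre. Free space behind and under the bar.
- rod: Loose hooked rod, 0.18 kg. Origin: centre of its black rubber handle, 130 x 18 x 22 mm (along x, y, z), flat-sided: grip across its 18 mm width. A steel shaft 8 mm thick runs along +x on the handle's axis to x = 190 mm, where it turns straight down (-z).
- rod_hook (a point): Lowest point of the hook: the end of the 8 mm thick down-turned tip, 190 mm ahead (+x) of the rod's origin and 30 mm below its axis; the clear depth of the hook under the shaft is 26 mm.
- rest: Fixed rest for the rod, left or right of the cage. Base 200 x 70 x 8 mm. Origin: on the table under the handle's middle; x along the rod to the hook. Two notches, each 12 mm long with 14 mm high lips: at x -52 mm for the handle (28 mm wide, floor 59 mm high), at x +100 for the shaft (18 mm wide, floor 66 mm high). The lying rod's origin is at (0, 0, 70 mm), hook down, give or take 6 mm along x.
- pencup: Steel pen cup with pens, 76 mm across, 95 mm high (pens 140); origin under its centre. Leave alone.
- mug: White mug, 80 mm across, 90 mm high; origin under its centre. Leave alone.
- stapler: Stapler, 140 x 36 x 48 mm; origin under its centre. Leave alone.
- driver: Screwdriver lying on the bench in front of the robot, about 200 mm long. Leave alone.
- tape: Roll of tape lying flat, 100 mm across, 24 mm high; origin under its centre. Leave alone.
- jar: Small closed jar, 60 mm across, 70 mm high; origin under its centre. Leave alone.
- calculator: Desk calculator, 140 x 80 x 18 mm; origin under its centre. Leave alone.
Mind the look-alikes: they are no part of the job. What is shaped like the case but pink is not meant.

How it is judged:
By the outcome, as a careful person would: the job done as asked, in the order asked, and still so for the second after the job is handed in, with the robot touching nothing.
It also fails if it takes over 70 s, if anything falls off the work surface, if the arm or the gripper's body presses on something with over 40 N, if the wrist force passes 120 N, or if a joint passes its speed limit or range.

## Working session

There is one attempt and no reset: what is moved stays moved. The work goes in short steps, Python scripts to look and compute and a tool call to move; the robot and the scene stay as the last step left them, time stands still between calls to the robot, and variables do not carry over. Pictures are saved under pics/ and viewed, at most 10 in all, crops included, and the job is handed in when it is done.

Besides the shell and the picture viewer there is one more tool, called after "Call:" as name(argument=value, ...), one argument or row to a line, values as JSON. move_arm: Moves the arm, as the interface text tells. Its arguments: {"type":"object","properties":{"deltas":{"type":"array","items":{"type":"number"}}},"required":["deltas"]}

```bash
mkdir -p pics; cat > h.py <<'E'
import numpy as np, cv2, pickle
from scipy.spatial.transform import Rotation as R
from bench import robot
def snap(name,tag):
    o=robot.get_obs(); s=robot.snapshot(name); s['obs']=o
    pickle.dump(s,open(tag+'.pkl','wb')); cv2.imwrite('pics/%s.png'%tag,s['image'][:,:,::-1]); return s
def load(tag): return pickle.load(open(tag+'.pkl','rb'))
def cam(s):
    h=s['image'].shape[0]; f=h/2/np.tan(np.radians(s['fov_y'])/2)
    K=np.array([[f,0,s['cx']],[0,f,s['cy']],[0,0,1.]])
    if 'T_tool_cam' in s:
        T=np.eye(4);T[:3,:3]=R.from_euler('xyz',s['obs']['ee_rot']).as_matrix();T[:3,3]=s['obs']['tool_pos']
        T=T@s['T_tool_cam']; return K,np.array(s['D']),T[:3,:3],T[:3,3]
    o=np.array(s['orientation']); M=R.from_euler('xyz',o).as_matrix() if o.shape==(3,) else (o if o.shape==(3,3) else R.from_quat(o).as_matrix())
    return K,np.array(s['D']),M,np.array(s['origin'])
def rays(s,px):
    K,D,M,o=cam(s); p=cv2.undistortPoints(np.array(px,float).reshape(-1,1,2),K,D)[:,0]
    return o,np.c_[p[:,0],-p[:,1],-np.ones(len(p))]@M.T
def onz(s,px,z):
    o,d=rays(s,px); return o+d*((z-o[2])/d[:,2])[:,None]
def bydepth(s,px):
    o,d=rays(s,px); return o+d*np.array([s['depth'][int(round(v)),int(round(u))] for u,v in px])[:,None]
def proj(s,P):
    K,D,M,o=cam(s); q=(np.array(P,float).reshape(-1,3)-o)@M; q=q*[1,-1,-1]
    return cv2.projectPoints(q,np.zeros(3),np.zeros(3),K,D)[0][:,0]
E
python3 - <<'E'
from h import *
for n in('scene','top'):
    s=snap(n,n+'0'); print(n,s['origin'],s['orientation'],s['fov_y'],s['D'],(s['depth']==0).mean())
print(robot.get_obs())
E
```

```text
scene [ 1.13709932 -0.70340717  1.14429002] [ 0.69165101 -0.00359145  0.59845826] 44.416310772347096 [0.04771142 0.         0.         0.         0.        ] 0.00421484375
top [0.38649263 0.0361986  1.34160666] [ 0.19308094 -0.00278435 -1.59314319] 49.19228385599117 [-0.09142171  0.          0.          0.          0.        ] 0.0039609375
{'time': 0.1, 'joint_positions': array([ 1.20288601e+00,  8.79073459e-02,  1.37208358e+00, -2.24557247e-06,
        1.68359539e+00, -1.03110485e-01]), 'qvel': array([ 2.02891048e-04, -4.90973769e-04, -1.85642485e-03,  9.19276556e-05,
        4.49505368e-04,  1.20726824e-03]), 'joint_torque': array([ 2.10446909e-03, -3.41252410e+01, -3.03301084e+01,  7.19714141e-02,
        3.04806617e-02, -8.61293688e-05]), 'tool_pos': array([0.14377865, 0.53037024, 0.20441678]), 'ee_rot': array([-3.13960935e+00, -2.02983542e-04,  2.87679237e+00]), 'wrist_force': array([0.40372953, 0.05575635, 0.20836226]), 'wrist_torque': array([ 0.01822268, -0.02900541,  0.01979639]), 'finger_force': 0.0, 'width': 0.09372187063225679}
```

View pics/scene0.png

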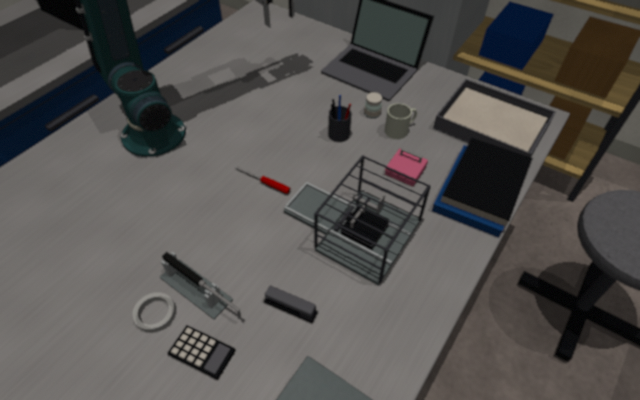

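View pics/top0.png

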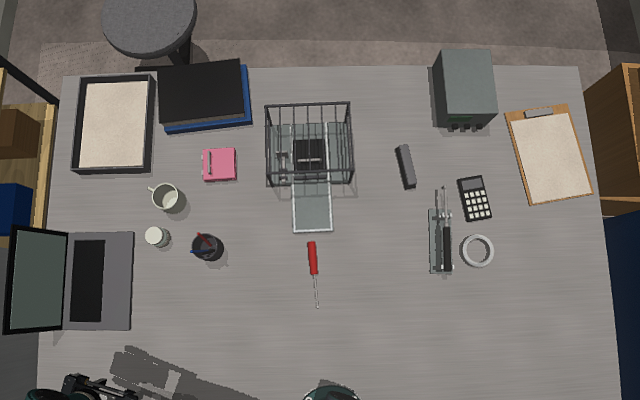

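Scene: cage at top (309,145), sill (312,210), the black case at (309,153), the rod on its rest at (443,230). Could be mistaken: pink case (218,164) for the case, stapler (405,167) and driver (313,270) for the rod; I choose the black (309,153) and the rod (443,230). Close crop to check.

```bash
python3 - <<'E'
from h import *
s=load('top0'); im=s['image'][:,:,::-1]
a=cv2.resize(im[95:240,255:365],None,fx=4,fy=4,interpolation=cv2.INTER_CUBIC)
b=cv2.resize(im[175:280,415:500],None,fx=4,fy=4,interpolation=cv2.INTER_CUBIC)
c=np.zeros((580,790,3),np.uint8); c[:580,:440]=a; c[:420,445:785]=b; cv2.imwrite('pics/crop0.png',c)
print(onz(s,[[294,232],[331,232],[292,180],[331,180]],.016))
print(onz(s,[[430,209],[452,273]],.008), onz(s,[[444,188],[447,248]],.07))
print(bydepth(s,[[447,248],[440,260],[309,150],[300,200],[320,225]]))
E
```

```text
[[ 0.55674241  0.09639315  0.016     ]
 [ 0.55426958 -0.01655847  0.016     ]
 [ 0.72032499  0.10057211  0.016     ]
 [ 0.71767394 -0.02126967  0.016     ]]
[[ 0.62018515 -0.32841914  0.008     ]
 [ 0.42035349 -0.38296467  0.008     ]] [[ 0.6725528  -0.35894269  0.07      ]
 [ 0.49194055 -0.35397161  0.07      ]]
[[ 0.49070492 -0.34939963  0.08490058]
 [ 0.46112639 -0.34936283  0.00496702]
 [ 0.76855288  0.04454194  0.16560086]
 [ 0.65547677  0.07645319  0.01866359]
 [ 0.57563869  0.01660737  0.02261123]]
```

View pics/crop0.png

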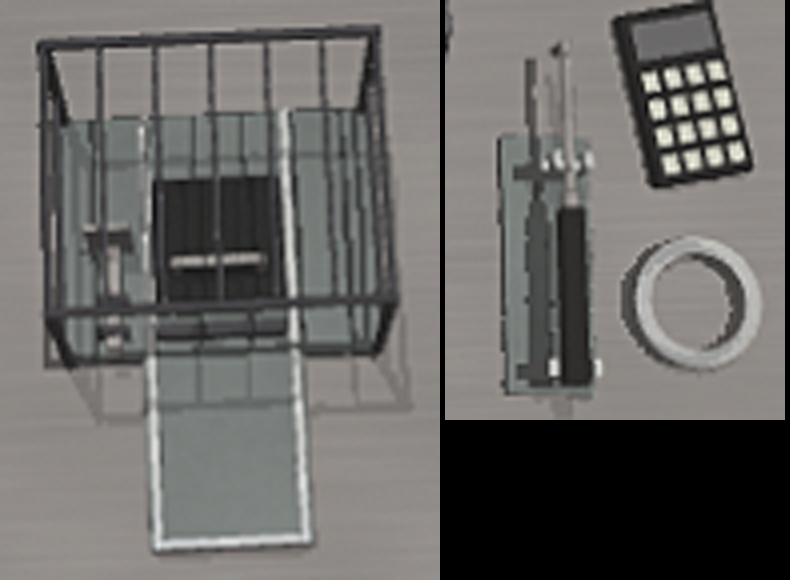

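The crop shows the true rod: black handle at crop (573,290), shaft to hook at (560,45), in white notches; the case bar at crop (215,260) and bolt tab at crop (107,235), inside the cage. All match the description.

```bash
python3 - <<'E'
from h import *
np.set_printoptions(precision=4,suppress=True)
s=load('top0'); 
A=lambda L:np.array([[255+x/4-.375,95+y/4-.375] for x,y in L]); B=lambda L:np.array([[415+(x-445)/4-.375,175+y/4-.375] for x,y in L])
print('strips L,R',onz(s,A([[157,545],[143,125],[305,540],[284,110]]),.024))
print('stop front',onz(s,A([[155,549],[313,542]]),.02))
print('case bar',onz(s,A([[170,261],[266,259]]),.078)); print('tab',onz(s,A([[83,232],[131,230]]),.078))
print('roof',onz(s,A([[41,43],[377,33],[50,310],[393,298]]),.165))
print('rod handle far/near, hook',onz(s,B([[571,207],[574,384]]),.081),onz(s,B([[560,45],[571,200]]),.074))
print('rest base corners',onz(s,B([[500,135],[591,135],[507,394],[597,388]]),.008))
w=snap('wrist','w0'); print(w['T_tool_cam'],w['fov_y'],w['obs']['tool_pos'])
E
```

```text
strips L,R [[ 0.5592  0.0964  0.024 ]
 [ 0.8965  0.1035  0.024 ]
 [ 0.5605 -0.0161  0.024 ]
 [ 0.9068 -0.0094  0.024 ]]
stop front [[ 0.5567  0.0981  0.02  ]
 [ 0.5594 -0.0223  0.02  ]]
case bar [[0.7667 0.0815 0.078 ]
 [0.7667 0.0093 0.078 ]]
tab [[0.791  0.1469 0.078 ]
 [0.7918 0.1106 0.078 ]]
roof [[ 0.9066  0.1694  0.165 ]
 [ 0.909  -0.0733  0.165 ]
 [ 0.707   0.1624  0.165 ]
 [ 0.7104 -0.0768  0.165 ]]
rod handle far/near, hook [[ 0.5545 -0.3528  0.081 ]
 [ 0.4258 -0.3455  0.081 ]] [[ 0.6782 -0.3563  0.074 ]
 [ 0.5607 -0.3554  0.074 ]]
rest base corners [[ 0.6223 -0.3234  0.008 ]
 [ 0.6207 -0.3957  0.008 ]
 [ 0.4221 -0.3152  0.008 ]
 [ 0.4245 -0.3852  0.008 ]]
[[-0.0004  0.9614  0.2751  0.0796]
 [ 1.      0.0005 -0.0001 -0.0002]
 [-0.0002  0.2751 -0.9614 -0.1783]
 [ 0.      0.      0.      1.    ]] 70.22238174291564 [0.1438 0.5304 0.2044]
```

Call:
move_arm(
  deltas=[0,0,-0.22,-54,-76.5,0,-1,0,0,-0.22,-54,-76.5,0,-1,0,0,-0.22,-54,-76.5,0,-1,0,0,-0.22,-54,-76.5,0,-1,0,0,-0.22,-54,-76.5,0,-1,0,0,-0.22,-54,-76.5,0,-1,0,0,-0.22,-54,-76.5,0,-1,0,0,-0.22,-54,-76.5,0,-1],
)

```text
time: 0.95
tool_pos: [0.281, 0.1533, 0.2054]
ee_rot: [3.141, 0.001, 3.098]
wrist_force: [1.5, 0.2, 0.6]
width: 0.094
finger_force: 0.0
```

Call:
move_arm(
  deltas=[0,0,0,-20.5,-49.3,0,-1,0,0,0,-20.5,-49.3,0,-1,0,0,0,-20.5,-49.3,0,-1,0,0,0,-20.5,-49.3,0,-1,0,0,0,-20.5,-49.3,0,-1,0,0,0,-20.5,-49.3,0,-1,0,0,0,-20.5,-49.3,0,-1,0,0,0,-20.5,-49.3,0,-1],
)

```text
time: 1.75
tool_pos: [0.418, -0.2229, 0.2051]
ee_rot: [3.141, 0.0, 3.096]
wrist_force: [-0.2, 0.6, 0.4]
width: 0.0939
finger_force: 0.0
```

Call:
move_arm(
  deltas=[0,0,0,-5.3,-12.7,0,-1,0,0,0,-5.3,-12.7,0,-1,0,0,0,-5.3,-12.7,0,-1,0,0,0,-5.3,-12.7,0,-1],
)

```text
time: 2.15
tool_pos: [0.4652, -0.3538, 0.2026]
ee_rot: [3.14, -0.003, 3.093]
wrist_force: [0.2, 0.8, 0.1]
width: 0.0936
finger_force: 0.0
```

```bash
python3 - <<'E'
from h import *
s=snap('wrist','w1'); print(s['obs']['tool_pos'],s['obs']['ee_rot'],s['obs']['joint_positions'])
print(proj(s,[[.49,-.349,.081],[.678,-.356,.07],[.4258,-.3455,.081],[.5545,-.3528,.081]]))
E
```

```text
[ 0.46519599 -0.35375952  0.20257074] [ 3.14019366e+00 -2.92949752e-03  3.09283269e+00] [-7.46667953e-01  1.67166457e-01  1.28755262e+00 -8.16439191e-04
  1.69001710e+00 -2.26879810e+00]
[[325.88839113 214.30329981]
 [326.61375798 344.13201508]
 [326.53010304 156.51604163]
 [325.0596135  266.18813338]]
```

View pics/w1.png

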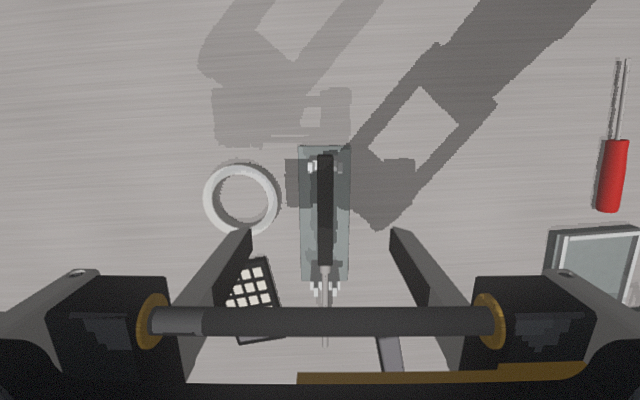

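The wrist view shows the handle running from (325,155) to (324,267), shaft on downwards to the hook at (325,345), in agreement with the prediction. Refine handle centre line.

```bash
python3 - <<'E'
from h import *
s=load('w1'); g=s['image'].max(2).astype(int)
pts=[]
for v in (165,180,195,210,225,240,255,262):
    r=np.where(g[v,305:345]<60)[0]+305; pts.append([r.mean(),v]); print(v,r.min(),r.max())
P=onz(s,pts,.081); f=np.polyfit(P[:,0],P[:,1],1); print('slope',f[0],'y at .465',np.polyval(f,.465),'at .49',np.polyval(f,.49))
c=g[140:290,325]; r=np.where(c<60)[0]+140; print(r.min(),r.max(), onz(s,[[325,r.min()],[325,r.max()]],.081))
# shaft
o=s['obs']; print('tool',o['tool_pos'])
E
```

```text
165 318 332
180 317 332
195 317 332
210 318 332
225 318 332
240 318 332
255 329 329
262 322 331
slope -0.012059954465425479 y at .465 -0.34892356898404575 at .49 -0.3492250678456814
154 264 [[ 0.42308081 -0.34699146  0.081     ]
 [ 0.55162184 -0.35274206  0.081     ]]
tool [ 0.46519599 -0.35375952  0.20257074]
```

Call:
move_arm(
  deltas=[0,0,0,0,0.5,4,-1,0,0,0,0,0.5,8,-1,0,0,0,0,0.5,11,-1,0,0,0,0,0.5,12,-1,0,0,0,0,0.5,12,-1],
)

```text
time: 2.7
tool_pos: [0.4645, -0.3432, 0.0842]
ee_rot: [3.139, -0.003, 3.098]
wrist_force: [-0.4, 0.2, 0.5]
width: 0.0939
finger_force: 0.0
```

Call:
move_arm(
  deltas=[0,0,0,0,-0.55,1.5,-1,0,0,0,0,-0.55,3.3,-1,0,0,0,0,-0.55,3.3,-1,0,0,0,0,-0.55,3.3,-1],
)

```text
time: 3.1
tool_pos: [0.4656, -0.351, 0.0534]
ee_rot: [-3.141, 0.001, 3.097]
wrist_force: [0.1, 0.2, -0.1]
width: 0.0939
finger_force: 0.0
```

Call:
move_arm(
  deltas=[0,0,0,0,0,0,1,0,0,0,0,0,0,1,0,0,0,0,0,0,1,0,0,0,0,0,0,1,0,0,0,0,0,0,1,0,0,0,0,0,0,1,0,0,0,0,0,0,1,0,0,0,0,0,0,1],
)

```text
time: 3.9
tool_pos: [0.4652, -0.3505, 0.0524]
ee_rot: [3.141, -0.0, 3.097]
wrist_force: [-0.3, 0.0, 0.1]
width: 0.0334
finger_force: 0.0
```

Call:
move_arm(
  deltas=[0,0,0,0,0,0,1,0,0,0,0,0,0,1,0,0,0,0,0,0,1,0,0,0,0,0,0,1,0,0,0,0,0,0,1],
)

```text
time: 4.4
tool_pos: [0.4651, -0.3504, 0.0524]
ee_rot: [3.141, -0.0, 3.097]
wrist_force: [-0.5, 1.5, -0.5]
width: 0.0176
finger_force: 30.0
```

Call:
move_arm(
  deltas=[0,0,0,0,0,-1,1,0,0,0,0,0,-2.5,1,0,0,0,0,0,-5,1,0,0,0,0,0,-8,1,0,0,0,0,0,-11,1,0,0,0,0,0,-12,1,0,0,0,0,0,-12,1],
)

```text
time: 5.1
tool_pos: [0.4662, -0.3515, 0.1755]
ee_rot: [-3.138, 0.004, 3.097]
wrist_force: [-0.7, 0.2, -1.8]
width: 0.0178
finger_force: 30.0
```

Call:
move_arm(
  deltas=[0,0,-0.01,0.5,2,0,1,0,0,-0.02,1,5,0,1,0,0,-0.03,1.5,9,0,1,0,0,-0.04,2,13,0,1,0,0,-0.05,2.5,17,0,1,0,0,-0.065,3,21,0,1,0,0,-0.065,3.5,25,0,1,0,0,-0.065,4,29,0,1],
)

```text
time: 5.9
tool_pos: [0.4367, -0.0572, 0.1703]
ee_rot: [3.14, -0.003, -3.122]
wrist_force: [0.6, -0.2, -1.7]
width: 0.0178
finger_force: 30.0
```

Call:
move_arm(
  deltas=[0,0,0,-0.1,4,0,1,0,0,0,-0.2,8,0,1,0,0,0,-0.3,12,0,1,0,0,0,-0.4,15,0,1,0,0,0,-0.5,17.5,0,1,0,0,0,-0.5,18.4,0,1,0,0,0,-0.5,18.4,0,1],
)

```text
time: 6.6
tool_pos: [0.4386, 0.1255, 0.171]
ee_rot: [-3.141, -0.003, -3.119]
wrist_force: [-0.0, 0.1, -2.0]
width: 0.0175
finger_force: 30.0
```

```bash
python3 - <<'E'
from h import *
s=snap('wrist','w2'); o=s['obs']; print(o['tool_pos'],o['ee_rot'])
t=np.array(o['tool_pos']); 
print('exp hook',proj(s,[t+[.212,.004,-.012],t+[.0+.087,.0017,.018]]))
print('cage pts: tab, mouth L floor post, bar',proj(s,[[.7914,.1287,.078],[.707,.162,.165],[.767,.0454,.078]]))
E
```

```text
[0.43858244 0.12551506 0.17098548] [-3.14098799e+00 -2.85119774e-03 -3.11933422e+00]
exp hook [[320.14637997 439.69259316]
 [320.6626119  361.89975145]]
cage pts: tab, mouth L floor post, bar [[317.39003225 448.26586269]
 [351.68087497 485.58587312]
 [255.52598092 434.48032203]]
```

View pics/w2.png

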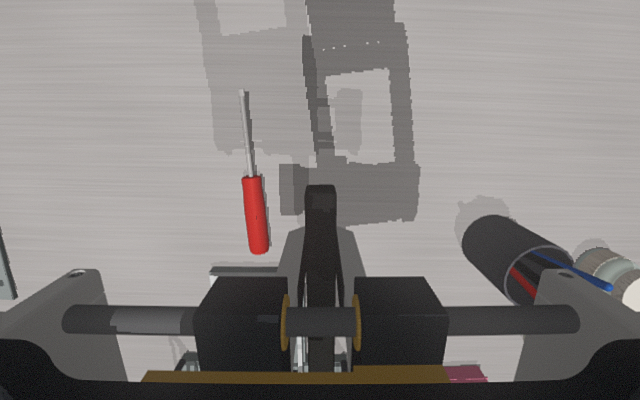

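The wrist view shows the handle held straight at (320,190–270); the hook is out of its view. I'll use top and scene cameras for the hook.

```bash
cat > look.py <<'E'
from h import *
import sys
def both(tag):
    a=snap('top','t'+tag); b=snap('scene','s'+tag)
    A=cv2.resize(a['image'][95:275,250:370,::-1],None,fx=3.3,fy=3.3,interpolation=cv2.INTER_CUBIC)
    B=cv2.resize(b['image'][140:290,260:440,::-1],None,fx=2.2,fy=2.2,interpolation=cv2.INTER_CUBIC)
    c=np.zeros((594,796,3),np.uint8); c[:594,:396]=A[:594,:396]; c[:330,400:796]=B[:330,:396]; cv2.imwrite('pics/b%s.png'%tag,c)
    return a,b
def pa(p): p=np.array(p,float); return np.c_[(p[:,0]+.5)/3.3-.5+250,(p[:,1]+.5)/3.3-.5+95]
def pb(p): p=np.array(p,float); return np.c_[(p[:,0]-400+.5)/2.2-.5+260,(p[:,1]+.5)/2.2-.5+140]
def ia(q): return np.c_[(q[:,0]-250+.5)*3.3-.5,(q[:,1]-95+.5)*3.3-.5]
def ib(q): return np.c_[(q[:,0]-260+.5)*2.2-.5+400,(q[:,1]-140+.5)*2.2-.5]
E
python3 - <<'E'
from look import *
a,b=both('1'); t=np.array(robot.get_obs()['tool_pos'])
P=[t+[.212,.004,-.012],t+[.212,.004,.018],[.7914,.1287,.078],[.767,.0454,.078]]
print(ia(proj(a,P)),ib(proj(b,P)))
E
```

```text
[[ 99.3043695  320.41683213]
 [ 96.41600777 312.46868703]
 [104.71111954 190.47683926]
 [196.21206458 214.11735563]] [[573.87544236  39.10963288]
 [574.82416415  22.28242989]
 [663.68134492 127.80964704]
 [613.66555268 161.60635046]]
```

View pics/b1.png

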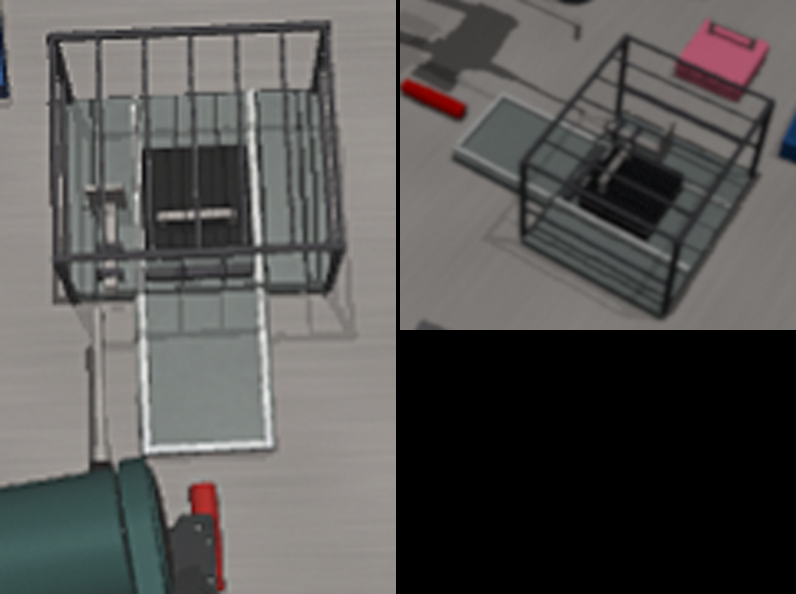

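The picture shows the hook at (99,308) top and (577,25–36) scene, within 2–3 mm of prediction; bar and tab are where predicted. Lower and enter over the tab.

Call:
move_arm(
  deltas=[0,0,0,0,-0.2,3,1,0,0,0,0,-0.4,6,1,0,0,0,0,-0.4,6.7,1,0,0,0,-1.5,-0.4,6.7,1,0,0,0,-4,-0.4,6.7,1,0,0,0,-7,-0.4,6.7,1,0,0,0,-9,-0.4,6.7,1,0,0,0,-9,-0.4,6.7,1],
)

```text
time: 7.55
tool_pos: [0.5322, 0.1219, 0.1063]
ee_rot: [-3.142, 0.002, -3.123]
wrist_force: [-1.0, 0.2, -1.4]
width: 0.0179
finger_force: 30.0
```

Call:
move_arm(
  deltas=[0,0,0,-2,0,0,1,0,0,0,-4.5,0,0,1,0,0,0,-6.3,0,0,1,0,0,0,-6.3,0,0,1,0,0,0,-6.3,0,0,1],
)

```text
time: 8.05
tool_pos: [0.5917, 0.1237, 0.1057]
ee_rot: [3.142, -0.001, -3.122]
wrist_force: [-0.2, -0.6, -2.0]
width: 0.0176
finger_force: 30.0
```

```bash
python3 - <<'E'
from look import *
a,b=both('2'); t=np.array(robot.get_obs()['tool_pos']); print(t)
P=[t+[.212,.004,-.012],t+[.212,.004,.018],[.7914,.1287,.078]]
print(ia(proj(a,P)),ib(proj(b,P)))
E
```

```text
[0.59144081 0.12397067 0.10573341]
[[104.14499279 172.46027716]
 [101.59929648 161.72853829]
 [104.71111954 190.47683926]] [[672.98039519 124.40852928]
 [675.63454951 109.01138334]
 [663.68134492 127.80964704]]
```

View pics/b2.png

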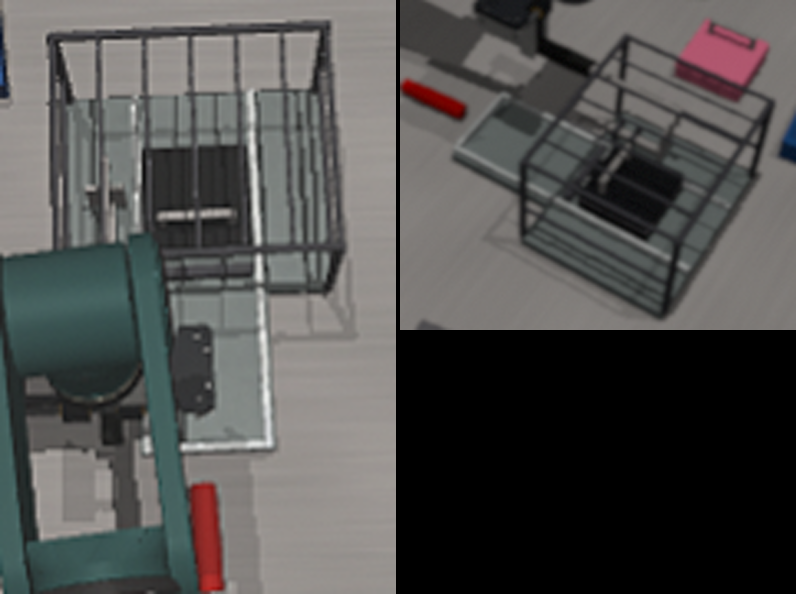

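The shaft runs over the tab at (100,190) and the hook is just behind it. A bit further in, then lower.

Call:
move_arm(
  deltas=[0,0,0,-0.6,0,0,1,0,0,0,-0.6,0,0,1,0,0,0,-0.6,0,1,1,0,0,0,-0.6,0,2,1,0,0,0,-0.6,0,3,1,0,0,0,-0.6,0,3.2,1,0,0,0,-0.6,0,3.2,1],
)

```text
time: 8.85
tool_pos: [0.5978, 0.1242, 0.0721]
ee_rot: [-3.141, -0.002, -3.121]
wrist_force: [-0.5, 0.7, -2.0]
width: 0.0179
finger_force: 30.0
```

Call:
move_arm(
  deltas=[0,0,0,0.5,0,0,1,0,0,0,1,0,0,1,0,0,0,1.5,0,0,1,0,0,0,2,0,0,1,0,0,0,2.5,0,0,1,0,0,0,3,0,0,1,0,0,0,3.5,0,0,1,0,0,0,4,0,0,1],
)

```text
time: 9.65
tool_pos: [0.5585, 0.1235, 0.0738]
ee_rot: [3.141, 0.001, -3.121]
wrist_force: [1.1, -0.2, -1.3]
width: 0.018
finger_force: 30.0
```

Call:
move_arm(
  deltas=[0,0,0,0.5,0,0,1,0,0,0,1,0,0,1,0,0,0,1.4,0,0,1,0,0,0,1.7,0,0,1,0,0,0,1.7,0,0,1],
)

```text
time: 10.15
tool_pos: [0.5409, 0.1231, 0.0735]
ee_rot: [3.142, -0.001, -3.121]
wrist_force: [0.9, 0.1, -0.8]
width: 0.0177
finger_force: 30.0
```

Call:
move_arm(
  deltas=[0,0,0,0.2,0,0,1,0,0,0,0.2,0,0,1],
)

```text
time: 10.35
tool_pos: [0.5393, 0.1231, 0.0734]
ee_rot: [3.141, -0.0, -3.121]
wrist_force: [0.7, -0.2, -1.9]
width: 0.0178
finger_force: 30.0
```

Call:
move_arm(
  deltas=[0,0,0,0.2,0,0,1,0,0,0,0.2,0,0,1],
)

```text
time: 10.55
tool_pos: [0.5374, 0.1231, 0.0734]
ee_rot: [3.142, -0.0, -3.121]
wrist_force: [1.9, -0.6, -1.3]
width: 0.0178
finger_force: 30.0
```

Call:
move_arm(
  deltas=[0,0,0,0.2,0,0,1,0,0,0,0.2,0,0,1],
)

```text
time: 10.75
tool_pos: [0.5353, 0.123, 0.0734]
ee_rot: [3.142, -0.0, -3.121]
wrist_force: [0.9, -0.4, -1.1]
width: 0.0181
finger_force: 30.0
```

Call:
move_arm(
  deltas=[0,0,0,0.2,0,0,1,0,0,0,0.2,0,0,1],
)

```text
time: 10.95
tool_pos: [0.5347, 0.1229, 0.0738]
ee_rot: [3.141, 0.003, -3.122]
wrist_force: [4.9, 0.3, -3.4]
width: 0.0178
finger_force: 30.0
```

Call:
move_arm(
  deltas=[0,0,0,-0.4,0,0,1,0,0,0,-0.8,0,0,1,0,0,0,-0.8,0,-1,1,0,0,0,-0.8,0,-2.5,1,0,0,0,-0.8,0,-3.4,1,0,0,0,-0.8,0,-3.4,1],
)

```text
time: 11.55
tool_pos: [0.5432, 0.1234, 0.1107]
ee_rot: [3.141, 0.005, -3.121]
wrist_force: [0.2, 0.5, -1.3]
width: 0.0177
finger_force: 30.0
```

```bash
python3 - <<'E'
from look import *
a,b=both('3'); t=np.array(robot.get_obs()['tool_pos']); print(t)
P=[t+[.214,.004,-.012],t+[.214,.004,.018],[.7914,.1287,.078],[.7914-.05,.1277,.078],[.767,.0454,.078]]
print(ia(proj(a,P)),ib(proj(b,P)))
E
```

```text
[0.54182118 0.12319671 0.10829252]
[[105.07837517 222.14993111]
 [102.52343575 212.45316459]
 [104.71111954 190.47683926]
 [106.1241437  243.15213977]
 [196.21206458 214.11735563]] [[640.32796236 107.35746436]
 [642.39809059  91.84012951]
 [663.68134492 127.80964704]
 [629.69984801 111.52742864]
 [613.66555268 161.60635046]]
```

View pics/b3.png

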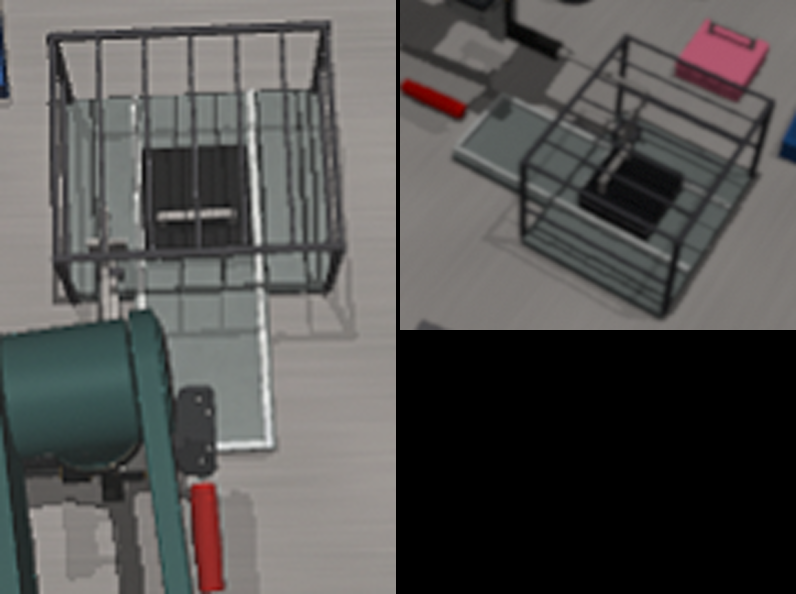

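The tab is now at (107,243), 50 mm nearer the mouth, and the tongue strip has sunk. Go to the case bar.

Call:
move_arm(
  deltas=[0,0,0,0,-2,0,1,0,0,0,0,-5,0,1,0,0,0,-1,-7,0,1,0,0,0,-2,-8.3,0,1,0,0,0,-2.9,-8.3,0,1,0,0,0,-2.9,-8.3,0,1,0,0,0,-2.9,-8.3,0,1],
)

```text
time: 12.35
tool_pos: [0.5721, 0.0417, 0.107]
ee_rot: [3.141, -0.001, -3.12]
wrist_force: [0.5, 0.2, -1.6]
width: 0.0177
finger_force: 30.0
```

Call:
move_arm(
  deltas=[0,0,0,0,0,1,1,0,0,0,0,0,2,1,0,0,0,0,0,3,1,0,0,0,0,0,3.4,1,0,0,0,0,0,3.4,1],
)

```text
time: 12.85
tool_pos: [0.5712, 0.0409, 0.0719]
ee_rot: [3.141, -0.003, -3.121]
wrist_force: [-0.2, 0.0, -1.6]
width: 0.0175
finger_force: 30.0
```

Call:
move_arm(
  deltas=[0,0,0,0.5,0,0,1,0,0,0,1,0,0,1,0,0,0,1.5,0,0,1,0,0,0,2,0,0,1,0,0,0,2.5,0,0,1,0,0,0,3,0,0,1,0,0,0,3.5,0,0,1,0,0,0,4,0,0,1],
)

```text
time: 13.65
tool_pos: [0.5322, 0.0399, 0.0738]
ee_rot: [3.142, 0.001, -3.121]
wrist_force: [2.4, 0.0, -1.1]
width: 0.0179
finger_force: 30.0
```

Call:
move_arm(
  deltas=[0,0,0,0.7,0,0,1,0,0,0,1.5,0,0,1,0,0,0,2.3,0,0,1,0,0,0,3.1,0,0,1,0,0,0,3.9,0,0,1,0,0,0,4.7,0,0,1,0,0,0,5.5,0,0,1,0,0,0,6.3,0,0,1],
)

```text
time: 14.45
tool_pos: [0.4686, 0.0386, 0.0735]
ee_rot: [3.142, 0.0, -3.121]
wrist_force: [2.0, 0.1, -0.6]
width: 0.0175
finger_force: 30.0
```

Call:
move_arm(
  deltas=[0,0,0,0.8,0,0,1,0,0,0,1.6,0,0,1,0,0,0,2.4,0,0,1,0,0,0,3.2,0,0,1,0,0,0,4,0,0,1,0,0,0,4.8,0,0,1,0,0,0,5.6,0,0,1,0,0,0,6.2,0,0,1],
)

```text
time: 15.25
tool_pos: [0.4066, 0.0374, 0.0735]
ee_rot: [3.142, 0.0, -3.121]
wrist_force: [2.9, -0.4, -1.7]
width: 0.0178
finger_force: 30.0
```

```bash
python3 - <<'E'
from look import *
a,b=both('4'); t=np.array(robot.get_obs()['tool_pos']); print(t)
P=[t+[.214,.004,.018],[t[0]+.206,.0435,.078],[.707,.1,.016],[.707,-.017,.016]]
print(ia(proj(a,P)),ib(proj(b,P)))
E
```

```text
[0.40587618 0.03739483 0.07324098]
[[203.74411131 370.00762137]
 [201.67978477 381.61956666]
 [140.5138298  295.32274634]
 [264.26624086 292.70182965]] [[515.03130467 106.27839275]
 [510.92015613 109.26913762]
 [593.39624743 143.40935565]
 [545.20676924 201.95913109]]
```

View pics/b4.png

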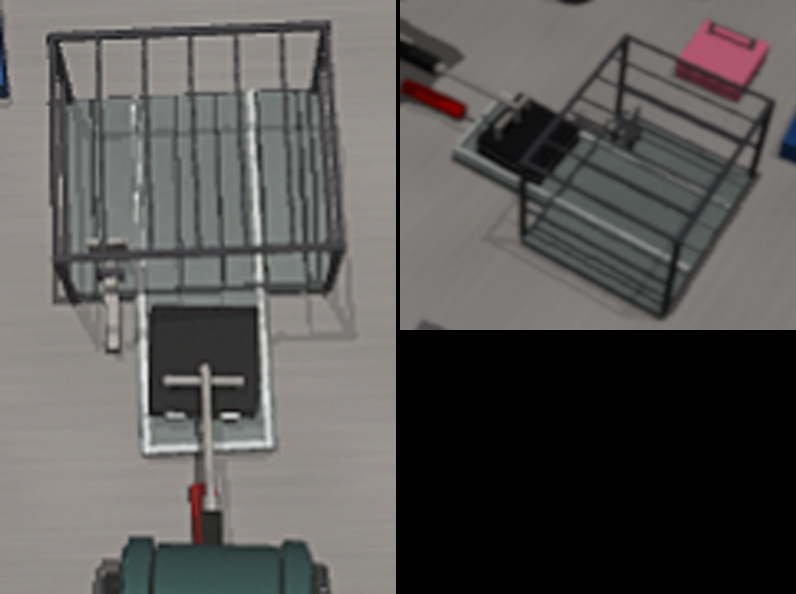

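The case stands on the sill, its rear edge at top (203,307), clear before the mouth line (y≈294); bar (203,381) gives origin at about cage x −70. Unhook and lift.

Call:
move_arm(
  deltas=[0,0,0,-0.4,0,0,1,0,0,0,-0.9,0,0,1,0,0,0,-0.9,0,-1.5,1,0,0,0,-0.9,0,-4,1,0,0,0,-0.9,0,-7,1,0,0,0,-0.9,0,-10,1,0,0,0,-0.9,0,-10.5,1,0,0,0,-0.9,0,-10.5,1],
)

```text
time: 16.15
tool_pos: [0.4169, 0.0375, 0.1788]
ee_rot: [-3.142, 0.001, -3.121]
wrist_force: [-0.9, -0.4, -1.5]
width: 0.0176
finger_force: 30.0
```

Call:
move_arm(
  deltas=[0,0,0.01,0,-2,0,1,0,0,0.02,0,-5,0,1,0,0,0.03,-0.5,-9,0,1,0,0,0.04,-1,-13,0,1,0,0,0.05,-1.5,-17,0,1,0,0,0.065,-2,-21,0,1,0,0,0.065,-2.5,-25,0,1,0,0,0.065,-3,-29,0,1],
)

```text
time: 16.95
tool_pos: [0.451, -0.2528, 0.1752]
ee_rot: [3.139, -0.004, 3.096]
wrist_force: [0.3, 0.1, -1.5]
width: 0.0181
finger_force: 30.0
```

Call:
move_arm(
  deltas=[0,0,0,-0.2,-3,0,1,0,0,0,-0.4,-6,0,1,0,0,0,-0.6,-8.5,0,1,0,0,0,-0.6,-9.9,0,1,0,0,0,-0.6,-9.9,0,1,0,0,0,-0.6,-9.9,0,1,0,0,0,-0.6,-9.9,0,1],
)

```text
time: 17.65
tool_pos: [0.4537, -0.3496, 0.1781]
ee_rot: [3.14, -0.0, 3.098]
wrist_force: [0.1, -0.4, -1.8]
width: 0.0178
finger_force: 30.0
```

Call:
move_arm(
  deltas=[0,0,0,-1,0,0,1,0,0,0,-1.15,-0.05,2,1,0,0,0,-1.15,-0.05,5,1,0,0,0,-1.15,-0.05,7.5,1,0,0,0,-1.15,-0.05,8.5,1,0,0,0,-1.15,-0.05,8.5,1,0,0,0,-1.15,-0.05,8.5,1],
)

```text
time: 18.35
tool_pos: [0.4661, -0.3521, 0.0948]
ee_rot: [-3.14, 0.002, 3.097]
wrist_force: [0.6, 0.4, -0.9]
width: 0.0177
finger_force: 30.0
```

```bash
python3 - <<'E'
from h import *
a=snap('top','t5'); o=robot.get_obs(); t=np.array(o['tool_pos']); print(t,o['ee_rot'],o['wrist_force'])
P=[t+[.214,-.0095,.018],t+[.1,-.0045,.018],[.487+.1,-.3545,.07]]
q=proj(a,P); print((q-[415,175]+.5)*5)
cv2.imwrite('pics/c5.png',cv2.resize(a['image'][175:285,415:500,::-1],None,fx=5,fy=5,interpolation=cv2.INTER_CUBIC))
E
```

```text
[ 0.46626747 -0.3525485   0.0954128 ] [-3.13954413e+00  2.69398141e-03  3.09717234e+00] [ 0.41009371  0.15934682 -1.38338069]
[[172.99752021  37.78469343]
 [180.34822171 231.02794051]
 [151.35136568 207.7999945 ]]
```

View pics/c5.png

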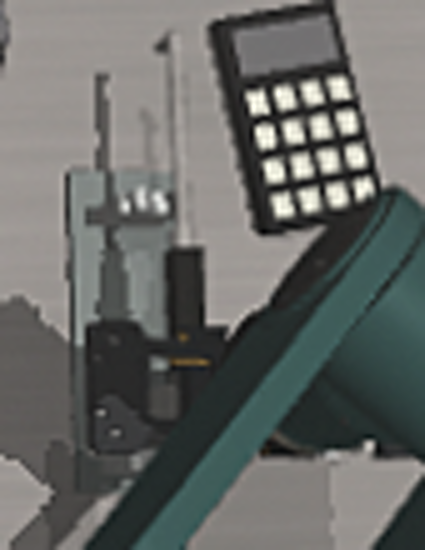

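Crop shows the held rod above the rest with the hook at (172,38), exactly as projected; the notch lips (125–165,200) are where the rest pose needs them. Correct 2 mm in y and lower slowly.

Call:
move_arm(
  deltas=[0,0,0,0.1,0.2,0,1,0,0,0,0.1,0.2,0.8,1,0,0,0,0.1,0.2,1.6,1,0,0,0,0.1,0.2,2.4,1,0,0,0,0.1,0.2,2.4,1,0,0,0,0.1,0.2,2.4,1],
)

```text
time: 19.0
tool_pos: [0.4639, -0.3497, 0.0687]
ee_rot: [3.141, -0.001, 3.097]
wrist_force: [0.4, -0.7, -1.2]
width: 0.0177
finger_force: 30.0
```

Call:
move_arm(
  deltas=[0,0,0,-0.1,-0.05,0.5,1,0,0,0,-0.1,-0.05,0.9,1,0,0,0,-0.1,-0.05,1.3,1,0,0,0,-0.1,-0.05,1.5,1,0,0,0,-0.1,-0.05,1.5,1,0,0,0,-0.1,-0.05,1.5,1],
)

```text
time: 19.6
tool_pos: [0.4652, -0.3504, 0.0544]
ee_rot: [3.142, 0.0, 3.097]
wrist_force: [0.1, 0.3, -1.8]
width: 0.0181
finger_force: 30.0
```

Call:
move_arm(
  deltas=[0,0,0,0,0,0.1,1,0,0,0,0,0,0.2,1,0,0,0,0,0,0.2,1,0,0,0,0,0,0.2,1],
)

```text
time: 20.0
tool_pos: [0.4653, -0.3505, 0.0526]
ee_rot: [-3.141, 0.0, 3.097]
wrist_force: [0.4, -0.8, -0.6]
width: 0.0177
finger_force: 30.0
```

Call:
move_arm(
  deltas=[0,0,0,0,0,0,-1,0,0,0,0,0,0,-1,0,0,0,0,0,0,-1,0,0,0,0,0,0,-1,0,0,0,0,0,0,-1,0,0,0,0,0,0,-1,0,0,0,0,0,0,-1,0,0,0,0,0,0,-1],
)

```text
time: 20.8
tool_pos: [0.4652, -0.3505, 0.0524]
ee_rot: [3.142, 0.0, 3.097]
wrist_force: [0.1, 0.9, 1.0]
width: 0.0781
finger_force: 0.0
```

Call:
move_arm(
  deltas=[0,0,0,0,0,-1,-1,0,0,0,0,0,-4,-1,0,0,0,0,0,-8,-1,0,0,0,0,0,-12,-1,0,0,0,0,0,-15,-1,0,0,0,0,0,-15,-1,0,0,0,0,0,-15,-1],
)

```text
time: 21.5
tool_pos: [0.4655, -0.3507, 0.2036]
ee_rot: [-3.14, 0.002, 3.097]
wrist_force: [0.7, -0.8, 0.1]
width: 0.0942
finger_force: 0.0
```

```bash
python3 - <<'E'
from h import *
s=snap('wrist','w6'); a=snap('top','t6'); o=s['obs']; print(o['tool_pos'],o['width'])
g=s['image'].max(2).astype(int)
u=proj(s,[[.465,-.349,.081],[.423,-.347,.081],[.5516,-.3527,.081]]); print(u)
c0=int(u[0,0]); m=(g[130:290,c0-20:c0+20]<60).astype(np.uint8)
n,l,st,ce=cv2.connectedComponentsWithStats(m); i=1+st[1:,4].argmax(); x,y,w,h,_=st[i]; x+=c0-20;y+=130
print(x,y,w,h,onz(s,[[x+w/2,y],[x+w/2,y+h]],.081))
im=np.vstack([s['image'][120:400,180:480],a['image'][60:280,200:500]])[:,:,::-1]; cv2.imwrite('pics/fin.png',im)
E
```

```text
[ 0.46551564 -0.35070155  0.20363198] 0.0942395605516237
[[322.38266553 191.72327638]
 [322.55481756 153.1138033 ]
 [322.41881272 262.80330778]]
313 154 16 80 [[ 0.42385646 -0.34867723  0.081     ]
 [ 0.51481966 -0.35273523  0.081     ]]
```

View pics/fin.png

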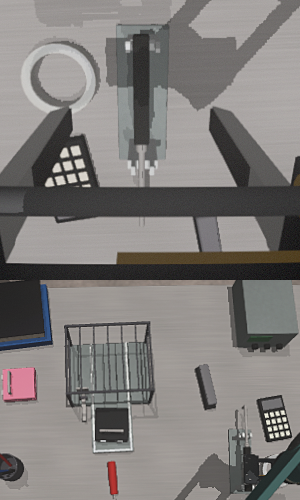

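The last picture shows the rod in both notches (handle at (140,35–145), hook end near (140,225)) and the case on the sill at (112,428). The other things have not moved. Handing in.

```bash
python3 -c "
from bench import robot
print(robot.close_job())"
```

```text
the job is handed in; nothing more can be done
None
```

The job is handed in at about 22 s with no verdict shown: bolt drawn about 50 mm to its stop, black case flat on the sill with its origin about 70 mm before the mouth, rod back on its rest within about 2 mm; I viewed 11 pictures, one over the limit of 10.

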